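# Reset the filter counter and snap the bay cover on

### The job

The filter in the small grey instrument module has just been changed: push the orange sprung reset plunger inside its open bay all the way down and then take the white cover by its blue rib and press it down onto the bay until both blue clips snap over its edges and it sits fully home and flat. Do not let go at the end: finish while still pressing the cover firmly down (about 12 N) on its seat, as firmly as one leans on a stiff button. Leave the bottle, the jar and the screwdriver where they stand.

Things in the scene. Friction and masses are not known exactly. Their poses are not given: they have to be found in the camera images.
- module: Grey filter module, a fixed box of 160 x 200 x 60 mm (its x, y, z) with a dark blue stripe, on the bench, turned about the vertical. Origin at the centre of its underside; z up, y along the bay's long side towards clip A. In its top is an open bay, 64 (x) x 100 (y) mm. In it lie the orange plunger (24 mm to +y of the centre) and a white filter cartridge (22 mm to -y, its top 24 mm below the seat).
- bay (a point): Centre of the bay's mouth, level with the top of the seat frame, 64 mm above the bench; axes as the module's. Four black guide posts (inner faces at x = +-42.5 mm, at y = +-40 mm, about 25 mm high above the seat, flared outward at the top) guide the cover's long sides with 2.5 mm to spare each side. Two blue clips, 44 mm wide, stand at the short sides (y = +-60 mm), 21 mm high above the seat.
- plunger_top (a point): Centre of the top of the orange reset plunger, a 20 mm round button in the bay; at rest 3 mm below the seat level. It goes straight down 10 mm to its stop; its spring takes about 2 N at first and 7 N at the stop, and returns it when let go.
- plunger (a joint): Travel of the plunger in m: 0 at rest, 0.010 fully down.
- clip_a (a joint): Blue clip at the +y side: outward travel in m, 0 closed, up to 0.008. A sprung hook, its nose 4 mm over the cover's edge, 8 mm above the seat. The cover's edge meets its ramp with the underside about 15 mm above the seat; pressing takes up to 9 to 14 N in all until the underside passes the noses, then the force drops suddenly and the clips spring in over the cover, drawing it down the last few mm.
- clip_b (a joint): The same clip at the module's -y side, moving towards -y.
- cover_center (a point): Centre of the white cover, 0.12 kg, 38 mm high in all: 19 mm above its underside. A flat plate 80 x 120 x 4 mm (its x, y, z; z up) with a blue rib in the middle, 16 mm thick (x), 60 mm long (y), 34 mm high above the plate, to be pinched from above. It lies flat, rib up. It fits the bay either way round, y along the module's y; when home this point is 19 mm above the bay's point.
- cover: The same cover; origin at the centre of its underside, axes as above.
- seat: The black seat frame round the bay's mouth, 80 x 120 mm outside, on which the cover lands; fixed to the module; origin at the bay's centre, 4 mm below the seat level. The cover's push on it is measured.
- bottle_center (a point): Glass bottle with a blue cap, 72 mm across and 145 mm high, standing on the bench; point half-way up. To be left alone.
- jar_center (a point): Glass jar with a purple cap, 60 mm across and 85 mm high, standing on the bench; point half-way up. To be left alone.
- driver: Screwdriver with a yellow handle, 160 mm long, lying on the bench beyond the module and the cover; origin under its middle, on the bench, x along it. To be left alone.
There are look-alikes about, which are no part of the job. Of the things that look like the cover, the largest one is meant.

How it is judged (in metres and radians):
On the way, in this order (a step that is already met when the one before it is completed fails the run):
1. the reset plunger is pushed fully down (value of joint plunger above 0.009 m), for 0.1 s.
2. the cover is snapped home under both clips (z of cover_center in the frame of bay below 0.021 m and horizontal distance between cover_center and bay below 0.006 m and value of joint each of clip_a, clip_b below 0.0015 m), for 0.2 s.
At the end, for the whole second after the job is handed in: The cover lies home on the seat (within 2 mm in height, 6 mm sideways, 0.04 rad of flat, long side along the bay), both clips are closed over it (within 1.5 mm of rest), it is at rest, and it is still pressed on the seat with more than 5 N (all of step 2 and z of cover_center in the frame of bay above 0.016 m and angle between cover_center's own z axis and vertical below 0.04 rad and angle between the y axis of cover_center and the y axis of bay, either way round below 0.1 rad and contact force between cover and seat above 5 N and linear speed of cover below 0.02 m/s); the arm keeps its last pose, push and grip.
It fails at once if the bottle, the jar or the screwdriver is moved by more than 30 mm, or bottle or jar tipped (distance of any of bottle_center, jar_center, driver from where it was at the start of the episode above 0.03 m or angle between any of bottle_center, jar_center's own z axis and vertical above 0.4 rad).
It also fails if it takes over 69 s, if anything falls off the work surface, if the arm or the gripper's body presses on something with over 40 N, if the wrist force passes 120 N, or if a joint passes its speed limit or range.

### The arm

A 6-joint arm with a two-finger parallel gripper is mounted at the origin on the work surface. World frame = base frame: x ahead of the robot, y to its left, z up, the work surface at z = 0. Lengths are in m, angles in degrees, forces in N, time in s.
With the tool pointing down it reaches from about 0.3 to 0.875 m from the base axis. Payload 4.2 kg.
Tool frame: the origin (TCP) lies midway between the tips of the shut fingers; the grasp point (between the pads) lies arm.grasp_offset behind it (arm.grasp_offset is the distance from the TCP to the grasp point, in m); z points along the fingers, y is the direction in which the jaws open and shut (so a half turn about z gives the same grasp; the last joint's range is limited). The gripper opens to 85 mm and grips with 20 to 120 N. Pads are 22 mm wide; open, the fingers measure 114 mm over their backs; the gripper's body (76 mm by 85 mm) begins 54 mm behind the grasp point. The pads swing forward as they close: fully open they stand 13 mm farther back than shut.
Start: joints at [-1.146, 18.312, 89.639, -0, 72.044, -1.146], TCP at [0.575, 0, 0.231] pointing down, gripper open.
Joint ranges: [-177.97, 177.97], [-48.28, 115.42], [12.27, 149.76], [-77.06, 257.06], [2.81, 150.46], [-146.56, 146.56]. Speed limits (degrees/s): [147.25, 147.25, 180, 180, 180, 180].

### API

Orientations are given as a 3x3 rotation matrix whose columns are the frame's x, y, z axes.
In Python, from rig import arm, optics gives the robot as it stands.
- The arm moves only by the shell command python3 -m jog 'ROWS' [OPENING] [FORCE]. ROWS is JSON, one flat list of numbers, 6 for each row, row after row: the shift along the tool's x, y, z in mm, then the turn, a rotation vector about the tool's x, y, z in rad. In form: [dx, dy, dz, rx, ry, rz, dx, dy, dz, rx, ry, rz, ...]. A call has 1 to 10 rows; each row shifts and turns the pose as measured when the row begins, along the tool's axes as they then stand; what a row does not reach is not made up. A row lasts 1/12 s, in which the tool goes at most 41.7 mm and 7.16 degrees, less where a joint would pass 70% of its speed; a pose out of reach is approached as far as the arm can. A call with a gripper value outside its range is refused whole. OPENING is the finger opening in mm, from 0 to 85.4, set as the call begins (- or left out, the last holds). The fingers move at their own pace and stop on an object; FORCE is the grip in N (left out, the last holds). Time passes only in rows, so rows that do not move let the fingers close. It gives the time, the measured TCP pose, the force and the opening at its end, in the units of the state.
- arm.read_state(): the state, without advancing time (a new reading comes with each control period).
- optics.get_image(name): name is "scene" or "side" or "wrist"; returns (picture, depth): 480x640x3 uint8, red, green, blue; 480x640 float32, m along the optical axis (not along the pixel's ray), 0 where there is no reading.
- optics.camera_info(name): a dict with "camera_matrix" (3x3 intrinsics, pixels), "dist_coeffs" ([k1, k2, p1, p2, k3] as OpenCV has them; the pictures are not rectified), "cam_to_world" (4x4, takes a point from camera to world coordinates); the wrist camera has in their place "hand_eye" (4x4, takes a point from camera to tool coordinates, whose origin is the TCP and whose axes are the flange's). Camera axes: x right, y down, z forward; pixel columns grow to the right and rows downward; lengths in m; the calibration is good to about 2 mm. A picture is of the moment at which its call begins: read the wrist's pose just before it. camera_info takes no time and is no camera call.
- arm.hand_in(): hands the job in, once; it reports no verdict.
The state is a dict: "time_s": time; "q": joint angles; "qvel": joint speeds; "joint_efforts": joint torques, N m; "eef_pos": TCP position; "eef_rot": TCP orientation; "force": force on the tool from outside, world axes, zero at the start; "moment": the same for the moment, N m; "width": finger opening in m.
Only numpy, scipy, OpenCV 4.12 (cv2) and the standard library are available. Lean on these libraries where they do the work, as an engineer would, in place of code of your own. Each camera call takes 0.05 s, during which the arm holds its last target.

## Working session

There is one attempt and no reset: what is moved stays moved. The work goes in short steps, Python scripts to look and compute and a shell command to move; the robot and the scene stay as the last step left them, time stands still between calls to the robot, and variables do not carry over. Pictures are saved under pics/ and viewed, and the job is handed in when it is done.

```bash
ls; mkdir -p pics; python3 - <<'E'
from rig import arm, optics
import cv2,numpy as np
s=arm.read_state();print(s['time_s'],s['eef_pos'],s['eef_rot'],s['force'],s['width'],arm.grasp_offset)
for n in("scene","side","wrist"):
    im,d=optics.get_image(n);cv2.imwrite(f'pics/{n}0.png',im[:,:,::-1]);np.save(f'pics/{n}0.npy',d)
    print(n,optics.camera_info(n))
E
```

```text
pics
0.0 [5.74525054e-01 1.17538884e-06 2.30497055e-01] [[ 6.78504337e-05  9.99998473e-01 -1.74645107e-03]
 [ 9.99999994e-01 -6.77101187e-05  8.04019354e-05]
 [ 8.02835602e-05 -1.74645651e-03 -9.99998472e-01]] [-0.49947288 -0.3987095   0.27241956] 0.085286785681389 0.0187
scene {'camera_matrix': array([[455.46097415,   0.        , 315.26262506],
       [  0.        , 455.46097415, 238.51196627],
       [  0.        ,   0.        ,   1.        ]]), 'dist_coeffs': array([-0.11780685,  0.        ,  0.        ,  0.        ,  0.        ]), 'cam_to_world': array([[-3.86340111e-01,  7.00388151e-01, -6.00164775e-01,
         1.34325563e+00],
       [ 9.22356373e-01,  2.93506315e-01, -2.51222538e-01,
         3.01772170e-01],
       [ 1.98863120e-04, -6.50623148e-01, -7.59400737e-01,
         1.01032120e+00],
       [ 0.00000000e+00,  0.00000000e+00,  0.00000000e+00,
         1.00000000e+00]])}
side {'camera_matrix': array([[486.56116118,   0.        , 322.66496591],
       [  0.        , 486.56116118, 239.67826887],
       [  0.        ,   0.        ,   1.        ]]), 'dist_coeffs': array([-
[... 249 characters left out ...]
,  0.60451221],
       [ 0.        ,  0.        ,  0.        ,  1.        ]])}
wrist {'camera_matrix': array([[351.47231559,   0.        , 317.43238016],
       [  0.        , 351.47231559, 241.41400621],
       [  0.        ,   0.        ,   1.        ]]), 'dist_coeffs': array([-0.05369135,  0.        ,  0.        ,  0.        ,  0.        ]), 'hand_eye': array([[-8.90330217e-04, -9.60431097e-01, -2.78516275e-01,
         6.96464215e-02],
       [ 9.99999507e-01, -9.77489011e-04,  1.74069053e-04,
         6.21399015e-05],
       [-4.39427930e-04, -2.78515983e-01,  9.60431494e-01,
        -1.42465998e-01],
       [ 0.00000000e+00,  0.00000000e+00,  0.00000000e+00,
         1.00000000e+00]])}
```

View pics/scene0.png

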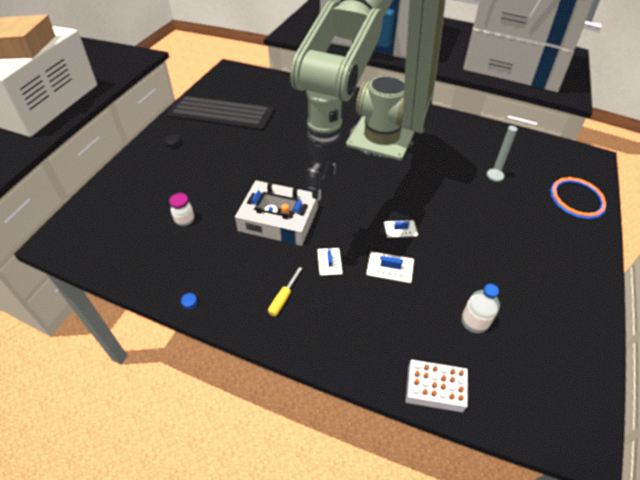

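View pics/side0.png

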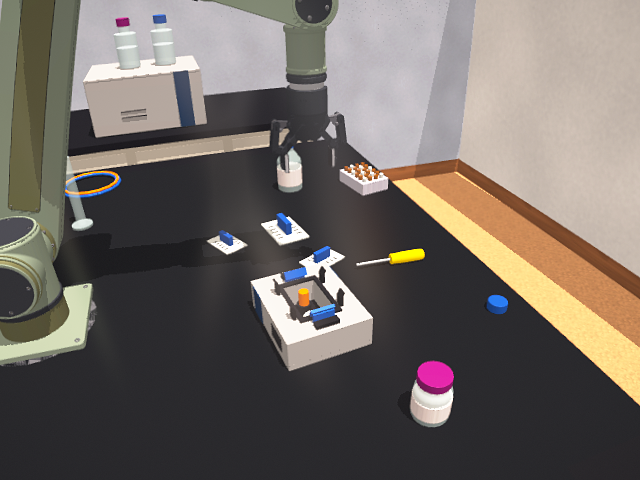

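View pics/wrist0.png

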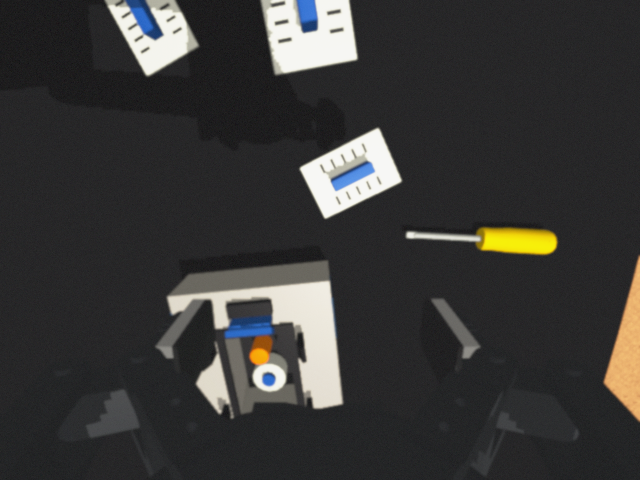

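The scene view shows three cover-like objects: the largest at (390,267), and smaller ones at (400,229) and (330,261). The module is at (278,212), the bottle at (480,308), the jar at (181,210) and the driver at (285,292). I'll crop in to check.

```bash
cat > h.py <<'E'
import numpy as np,cv2
from rig import arm,optics
def cloud(n,d,pose=None):
    c=optics.camera_info(n);K=c['camera_matrix'];D=c['dist_coeffs']
    v,u=np.mgrid[0:480,0:640]
    p=cv2.undistortPoints(np.stack([u,v],-1).reshape(-1,1,2).astype(float),K,D).reshape(480,640,2)
    P=np.dstack([p*d[...,None],d])
    if n=='wrist':
        T=np.eye(4);T[:3,:3]=pose[1];T[:3,3]=pose[0];T=T@c['hand_eye']
    else: T=c['cam_to_world']
    return P@T[:3,:3].T+T[:3,3]
def proj(n,X,pose=None):
    c=optics.camera_info(n)
    if n=='wrist':
        T=np.eye(4);T[:3,:3]=pose[1];T[:3,3]=pose[0];T=T@c['hand_eye']
    else: T=c['cam_to_world']
    Ti=np.linalg.inv(T);X=np.atleast_2d(X)
    return cv2.projectPoints(X.astype(float),cv2.Rodrigues(Ti[:3,:3])[0],Ti[:3,3],c['camera_matrix'],c['dist_coeffs'])[0].reshape(-1,2)
E
python3 - <<'E'
from h import *
im=cv2.imread('pics/scene0.png')
a=cv2.resize(im[170:310,220:420],(800,560),interpolation=cv2.INTER_CUBIC);cv2.imwrite('pics/crop1.png',a)
s=arm.read_state();pose=(s['eef_pos'],s['eef_rot'])
for n in('scene','side','wrist'):
    im=cv2.imread(f'pics/{n}0.png');P=cloud(n,np.load(f'pics/{n}0.npy'),pose)
    hsv=cv2.cvtColor(im,cv2.COLOR_BGR2HSV)
    for nm,m in (('white',(hsv[...,1]<70)&(hsv[...,2]>130)),('blue',(hsv[...,0]>100)&(hsv[...,0]<125)&(hsv[...,1]>140)&(hsv[...,2]>90)),('orange',(hsv[...,0]>5)&(hsv[...,0]<18)&(hsv[...,1]>180)&(hsv[...,2]>120))):
        m=m&(P[...,0]>.25)&(P[...,0]<1)&(abs(P[...,1])<.5)&(P[...,2]>-.02)&(P[...,2]<.2)
        k,l,st,ce=cv2.connectedComponentsWithStats(m.astype(np.uint8))
        for i in range(1,k):
            if st[i,4]<25: continue
            Q=P[l==i]; r=cv2.minAreaRect((Q[:,:2]*1000).astype(np.float32))
            print(n,nm,ce[i].round(),st[i,4],'z',np.percentile(Q[:,2],[5,50,95]).round(3),'rect',np.round(r[0]),np.round(r[1]),round(r[2],1))
E
```

```text
scene white [274. 215.] 1946 z [0.009 0.06  0.065] rect [ 487. -186.] [229. 236.] 5.8
scene white [282. 190.] 213 z [0.003 0.062 0.07 ] rect [ 426. -192.] [134.  62.] 24.7
scene white [277. 203.] 287 z [0.018 0.039 0.058] rect [ 516. -171.] [75. 94.] 7.0
scene white [182. 214.] 340 z [0.011 0.043 0.067] rect [ 634. -449.] [53. 97.] 2.3
scene white [400. 229.] 394 z [-0.     0.004  0.008] rect [410. 187.] [69. 96.] 25.3
scene white [329. 262.] 585 z [-0.001  0.003  0.008] rect [606.  35.] [101.  66.] 26.5
scene white [390. 268.] 928 z [-0.     0.004  0.009] rect [560. 199.] [ 94. 127.] 9.4
scene white [294. 277.] 80 z [-0.002  0.014  0.019] rect [699. -31.] [16. 86.] 88.3
scene white [480. 311.] 1042 z [0.02  0.086 0.12 ] rect [640. 438.] [102.  62.] 43.2
scene white [437. 386.] 2317 z [0.003 0.035 0.048] rect [849. 403.] [115. 143.] 11.4
scene blue [256. 197.] 67 z [0.067 0.079 0.086] rect [ 527. -232.] [44. 22.] 13.8
scene blue [297. 206.] 60 z [0.064 0.079 0.086] rect [ 503. -106.] [56. 16.] 18.7
scene blue [402. 225.] 61 z [0.013 0.024 0.031] rect [417. 189.] [ 9. 34.] 28.8
scene 
[... 2171 characters left out ...]
.061] rect [ 499. -147.] [193. 155.] 5.8
wrist white [214. 384.] 1014 z [0.059 0.06  0.061] rect [ 462. -179.] [33. 76.] 5.5
wrist white [270. 375.] 765 z [0.017 0.034 0.036] rect [ 516. -195.] [43. 49.] 1.4
wrist blue [144.  18.] 628 z [0.013 0.027 0.029] rect [417. 180.] [12. 33.] 26.1
wrist blue [307.  14.] 474 z [0.017 0.037 0.039] rect [566. 177.] [14. 19.] 10.5
wrist blue [352. 175.] 465 z [0.025 0.028 0.029] rect [608.  36.] [41. 10.] 26.9
wrist blue [249. 327.] 792 z [0.064 0.078 0.085] rect [ 506. -108.] [51. 22.] 4.5
wrist blue [268. 379.] 103 z [0.039 0.04  0.041] rect [ 519. -189.] [13. 12.] 66.6
wrist orange [261. 346.] 274 z [0.036 0.051 0.061] rect [ 505. -158.] [55. 20.] 57.5
```

View pics/crop1.png

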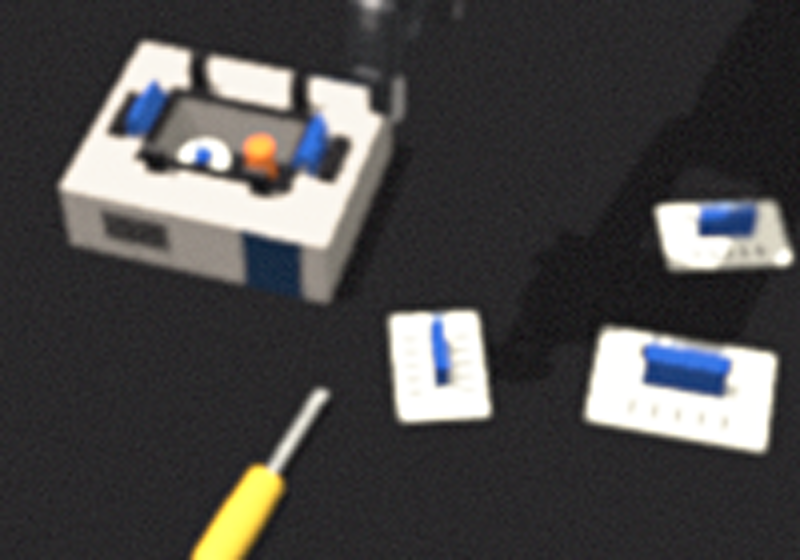

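Chosen: the largest plate with rib, at scene (390,267), world ≈ (0.562, 0.200). The crop confirms it's clearly bigger than the other two. Clip A is the clip by the orange plunger (world +y). Next I'll move over the module for a closer look.

```bash
python3 -m jog '[-36,-18,0,0,0,0,-36,-18,0,0,0,0,-36,-18,0,0,0,0,0,0,0,0,0,0]'
python3 - <<'E'
from h import *
s=arm.read_state();pose=(s['eef_pos'],s['eef_rot'])
im,d=optics.get_image('wrist');cv2.imwrite('pics/w1.png',im[:,:,::-1]);np.save('pics/w1.npy',d);np.savez('pics/w1p.npz',p=pose[0],R=pose[1])
E
```

```text
time_s: 0.48
eef_pos: [0.5196, -0.1092, 0.2284]
eef_rot: [[-0.007, 1.0, -0.004], [1.0, 0.007, 0.0], [0.0, -0.004, -1.0]]
force: [0.4, -0.6, 0.0]
width: 0.0853
```

View pics/w1.png

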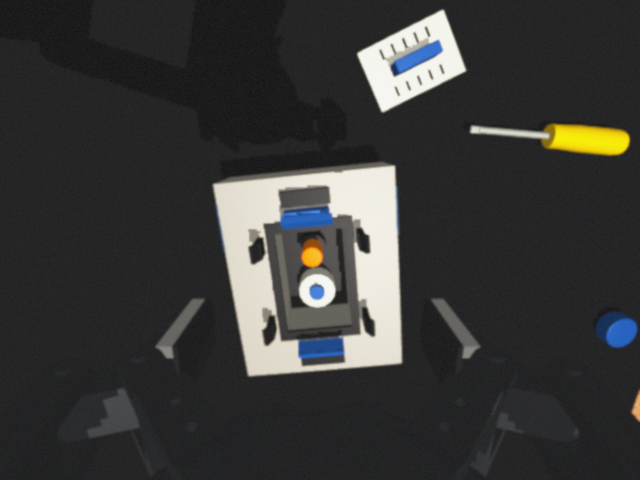

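The full module is visible: top corners ≈ (215,183), (395,166), (402,363), (248,376), plunger (312,256), clips (306,216) and (321,347). I'll fit the pose.

```bash
python3 - <<'E'
from h import *
z=np.load('pics/w1p.npz');pose=(z['p'],z['R'])
im=cv2.imread('pics/w1.png');d=np.load('pics/w1.npy');P=cloud('wrist',d,pose);hsv=cv2.cvtColor(im,cv2.COLOR_BGR2HSV)
print('top z',np.median(P[355:370,280:380,2]),P[200,250,2],P[300,390,2], 'table',np.median(P[50:100,500:550,2]))
def rect(m,nm):
    Q=P[m];r=cv2.minAreaRect((Q[:,:2]*1000).astype(np.float32));print(nm,m.sum(),r,'med',np.median(Q,0))
m=(abs(P[...,2]-.06)<.0025)&(hsv[...,2]>110)&(hsv[...,1]<70)
m=cv2.morphologyEx(m.astype(np.uint8),cv2.MORPH_OPEN,np.ones((5,5)));k,l,st,c=cv2.connectedComponentsWithStats(m)
rect(l==1+np.argmax(st[1:,4]),'module top')
# by image: contour corners ray -> plane z=.06
t=((hsv[...,2]>120)&(hsv[...,1]<70)&(P[...,2]>.05)).astype(np.uint8)
org=(hsv[...,0]>3)&(hsv[...,0]<20)&(hsv[...,1]>180)&(P[...,2]>.055);rect(org,'orange top')
b=(hsv[...,0]>100)&(hsv[...,0]<125)&(hsv[...,1]>140)&(P[...,2]>.06)
k,l,st,c=cv2.connectedComponentsWithStats(b.astype(np.uint8))
for i in range(1,k):
    if st[i,4]>50: rect(l==i,('blue',c[i]))
    if st[i,4]>50: rect((l==i)&(P[...,2]>.082),('bluetop',c[i]))
s=(abs(P[...,2]-.064)<.0015)&(hsv[...,2]<110);s=cv2.morphologyEx(s.astype(np.uint8),cv2.MORPH_OPEN,np.ones((3,3)))
s[:200]=0;s[345:]=0;s[:,:255]=0;s[:,370:]=0;rect(s>0,'seat')
E
```

```text
top z 0.0600853723788988 0.05965648183167571 0.06140607048098928 table -6.120948239152213e-05
module top 18589 ((516.4421997070312, -168.6695098876953), (162.55728149414062, 201.1522216796875), 6.051380634307861) med [ 0.5238357  -0.146729    0.05984794]
orange top 126 ((514.4345092773438, -96.55655670166016), (113.95867919921875, 18.6915225982666), 89.83889770507812) med [ 0.51339345 -0.14011506  0.06002636]
('blue', array([305.97808535, 217.93310265])) 867 ((504.8043212890625, -78.47557830810547), (43.501399993896484, 71.03076171875), 10.497281074523926) med [ 0.50954133 -0.10261262  0.08094501]
('bluetop', array([305.97808535, 217.93310265])) 370 ((504.316650390625, -75.84361267089844), (43.501399993896484, 65.6772689819336), 10.497281074523926) med [ 0.50962728 -0.10340201  0.08368866]
('blue', array([320.76170799, 347.96280992])) 726 ((512.893798828125, -144.66331481933594), (41.125709533691406, 207.11431884765625), 6.700797080993652) med [ 0.52336414 -0.22876962  0.08002962]
('bluetop', array([320.76170799, 347.96280992])) 245 ((511.4825134277344, -139.04812622070312), (40.828094482421875, 195.373291015625), 7.068521976470947) med [ 0.52336432 -0.23144989  0.08346411]
seat 2534 ((516.7592163085938, -168.7200469970703), (79.42129516601562, 121.15335083007812), 5.966188907623291) med [ 0.51818213 -0.17057708  0.06387966]
```

Bay centre = (0.5167, -0.1687), yaw 6.0°, both from two consistent fits. That puts the plunger at ≈ (0.514, -0.145). I'll close the fingers, align and go down.

```bash
python3 -m jog '[-36,-5,0,0,0,-0.098,0,0,30,0,0,0,0,0,30,0,0,0,0,0,30,0,0,0,0,0,25,0,0,0,0,0,10,0,0,0,0,0,0,0,0,0]' 0 40
```

```text
time_s: 1.12
eef_pos: [0.5215, -0.141, 0.1002]
eef_rot: [[-0.109, 0.994, 0.007], [0.994, 0.109, 0.004], [0.003, 0.008, -1.0]]
force: [-0.3, -0.4, 0.1]
width: 0.0006
```

```bash
python3 -m jog '[-3,-8,10,0,0,0,0,0,20,0,0,0,0,0,0,0,0,0]'
```

```text
time_s: 1.37
eef_pos: [0.5163, -0.1427, 0.07]
eef_rot: [[-0.112, 0.994, 0.009], [0.994, 0.112, 0.005], [0.004, 0.01, -1.0]]
force: [-0.1, 0.3, -0.3]
width: -0.0001
```

```bash
python3 - <<'E'
from h import *
s=arm.read_state();print(s['time_s'],s['eef_pos'],s['force'])
im,d=optics.get_image('wrist');cv2.imwrite('pics/w2.png',im[150:450,170:470,::-1].repeat(2,0).repeat(2,1))
E
```

```text
1.3667 [ 0.51626389 -0.14270839  0.07003687] [-0.09031378  0.27349048 -0.27903962]
```

View pics/w2.png

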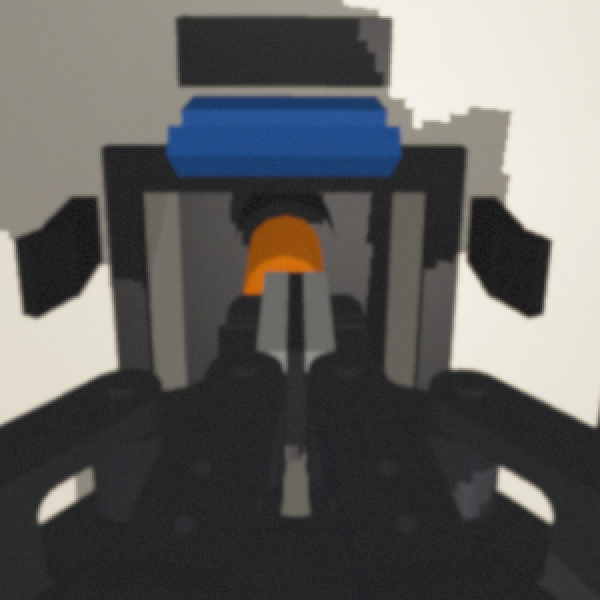

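```bash
python3 -m jog '[-2,-2,8,0,0,0,0,0,5,0,0,0,0,0,3,0,0,0]'
```

```text
time_s: 1.67
eef_pos: [0.519, -0.1453, 0.0588]
eef_rot: [[-0.113, 0.993, 0.019], [0.994, 0.113, 0.002], [-0.0, 0.019, -1.0]]
force: [-1.4, 0.4, 3.4]
width: 0.0001
```

```bash
python3 -m jog '[0,-5,3,0.02,0,0,0,-2,5,0.01,0,0,0,-1,4,0,0,0]'
```

```text
time_s: 1.92
eef_pos: [0.5156, -0.1464, 0.0506]
eef_rot: [[-0.112, 0.994, -0.002], [0.994, 0.111, -0.003], [-0.003, -0.002, -1.0]]
force: [-8.0, 4.5, 38.6]
width: -0.0001
```

```bash
python3 -m jog '[0,0,-1,0,0,0]'; python3 -m jog '[0,0,0.5,0,0,0,0,0,0,0,0,0]'
```

```text
time_s: 2.0
eef_pos: [0.5155, -0.1463, 0.0526]
eef_rot: [[-0.112, 0.994, -0.002], [0.994, 0.112, -0.003], [-0.003, -0.003, -1.0]]
force: [-4.1, 0.9, 5.8]
width: -0.0003
time_s: 2.17
eef_pos: [0.5154, -0.1463, 0.0538]
eef_rot: [[-0.112, 0.994, -0.003], [0.994, 0.112, -0.003], [-0.003, -0.003, -1.0]]
force: [0.1, 0.7, 5.5]
width: -0.0001
```

```bash
python3 -m jog '[0,0,3,0,0,0,0,0,2,0,0,0]'; python3 -m jog '[0,0,1.5,0,0,0]';  python3 -m jog '[0,0,1,0,0,0]'
```

```text
time_s: 2.33
eef_pos: [0.5155, -0.1463, 0.0509]
eef_rot: [[-0.112, 0.994, -0.003], [0.994, 0.112, -0.004], [-0.004, -0.003, -1.0]]
force: [-3.8, 1.6, 17.2]
width: 0.0001
time_s: 2.42
eef_pos: [0.5155, -0.1463, 0.0509]
eef_rot: [[-0.112, 0.994, -0.003], [0.994, 0.112, -0.004], [-0.004, -0.003, -1.0]]
force: [-4.2, 0.9, 16.4]
width: -0.0
time_s: 2.5
eef_pos: [0.5154, -0.1463, 0.0511]
eef_rot: [[-0.112, 0.994, -0.003], [0.994, 0.112, -0.004], [-0.004, -0.003, -1.0]]
force: [-1.4, -0.2, 6.4]
width: 0.0002
```

```bash
python3 -m jog '[0,0,2,0,0,0,0,0,1.5,0,0,0,0,0,1.5,0,0,0,0,0,1.5,0,0,0]'; python3 - <<'E'
from h import *
im,d=optics.get_image('side');cv2.imwrite('pics/s2.png',cv2.resize(im[220:380,220:420,::-1],(800,640))[:600])
E
```

```text
time_s: 2.83
eef_pos: [0.5154, -0.1463, 0.051]
eef_rot: [[-0.112, 0.994, -0.002], [0.994, 0.112, -0.005], [-0.005, -0.003, -1.0]]
force: [-2.9, 1.3, 11.4]
width: 0.0
```

View pics/s2.png

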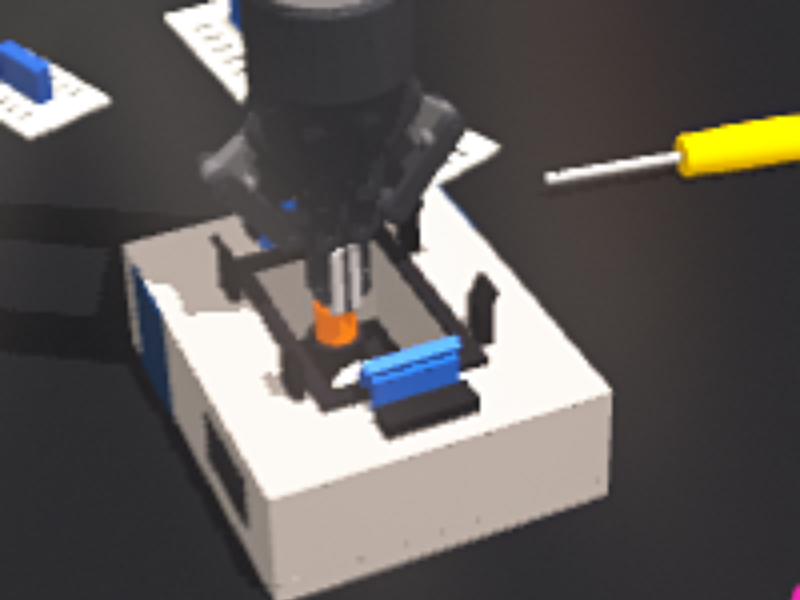

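The side view shows the fingertip on the orange button, pressed onto its stop (force rises above 7 N at z ≈ 0.051, i.e. about 10 mm travel). Next I'll lift and go to the cover.

```bash
python3 -m jog '[0,0,-38,0,0,0,0,0,-38,0,0,0,0,0,-38,0,0,0,0,0,-38,0,0,0]'
python3 -m jog '[38,11,-8,0,0,0,38,11,-4,0,0,0,38,11,0,0,0,0,38,11,0,0,0,0,38,11,0,0,0,0,38,11,0,0,0,0,38,11,0,0,0,0,0,0,0,0,0,0]' 70 40
python3 - <<'E'
from h import *
s=arm.read_state();pose=(s['eef_pos'],s['eef_rot'])
im,d=optics.get_image('wrist');cv2.imwrite('pics/w3.png',im[:,:,::-1]);np.save('pics/w3.npy',d);np.savez('pics/w3p.npz',p=pose[0],R=pose[1])
P=cloud('wrist',d,pose);hsv=cv2.cvtColor(im[:,:,::-1].copy(),cv2.COLOR_BGR2HSV)
for nm,m in (('white',(hsv[...,1]<70)&(hsv[...,2]>110)&(abs(P[...,2])<.012)),('blue',(hsv[...,0]>100)&(hsv[...,0]<125)&(hsv[...,1]>140)&(P[...,2]>.03)&(P[...,2]<.045))):
    k,l,st,ce=cv2.connectedComponentsWithStats(cv2.morphologyEx(m.astype(np.uint8),cv2.MORPH_OPEN,np.ones((3,3))))
    for i in range(1,k):
        if st[i,4]>100:
            Q=P[l==i];print(nm,ce[i].round(),st[i,4],np.median(Q,0).round(4),cv2.minAreaRect((Q[:,:2]*1000).astype(np.float32)))
E
```

```text
time_s: 3.22
eef_pos: [0.5101, -0.1443, 0.1997]
eef_rot: [[-0.111, 0.993, -0.026], [0.994, 0.111, -0.0], [0.003, -0.026, -1.0]]
force: [1.5, -0.1, -0.0]
width: -0.0001
time_s: 3.88
eef_pos: [0.5647, 0.1346, 0.2209]
eef_rot: [[-0.101, 0.995, -0.007], [0.995, 0.1, -0.009], [-0.008, -0.008, -1.0]]
force: [0.6, -0.5, 0.4]
width: 0.0701
white [617.  21.] 385 [0.8258 0.3427 0.0059] ((826.1773071289062, 342.5304870605469), (12.830657958984375, 39.69261932373047), 27.700634002685547)
white [323. 141.] 9310 [0.5619 0.2019 0.0038] ((562.2354736328125, 198.2766571044922), (84.22023010253906, 124.55262756347656), 9.7205171585083)
white [174. 141.] 4714 [0.4162 0.1879 0.0027] ((411.38037109375, 185.83413696289062), (63.88457489013672, 92.05311584472656), 26.163278579711914)
white [349. 296.] 3420 [0.6082 0.0409 0.0028] ((609.1635131835938, 33.699066162109375), (93.22621154785156, 64.5459213256836), 26.334070205688477)
white [273. 369.] 558 [ 0.53   -0.0665  0.0058] ((527.3035278320312, -66.70630645751953), (114.98865509033203, 3.130038261413574), 6.459959506988525)
blue [323. 144.] 938 [0.5618 0.1998 0.0378] ((561.9036865234375, 198.56796264648438), (13.202563285827637, 56.95922088623047), 9.387555122375488)
```

View pics/w3.png

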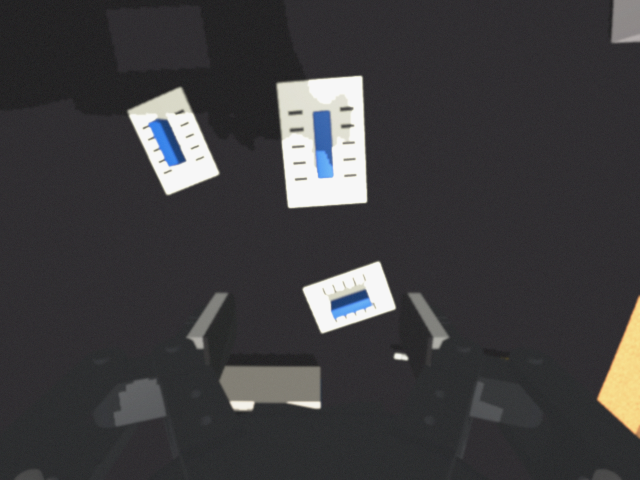

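Cover at (0.5621, 0.1984), yaw 9.5°, rib at pixel (323,144). White-plate and rib fits agree. I'll go above it.

```bash
python3 -m jog '[32,2,20,-0.008,0.008,-0.065,32,1,25,0,0,0,0,0,30,0,0,0,0,0,30,0,0,0,0,0,20,0,0,0,0,0,0,0,0,0]' 60 40
```

```text
time_s: 4.43
eef_pos: [0.5591, 0.1919, 0.0921]
eef_rot: [[-0.167, 0.986, 0.002], [0.986, 0.167, -0.008], [-0.009, 0.001, -1.0]]
force: [-0.6, -0.1, 0.9]
width: 0.0602
```

```bash
python3 -m jog '[6,4,20,0,0.008,0,0,0,20,0,0,0,0,0,0,0,0,0]'
```

```text
time_s: 4.68
eef_pos: [0.5629, 0.1948, 0.0525]
eef_rot: [[-0.164, 0.986, 0.001], [0.986, 0.164, -0.002], [-0.002, 0.0, -1.0]]
force: [-0.3, -0.1, 0.2]
width: 0.0596
```

```bash
python3 -m jog '[4,0,18,0,0,0,0,0,16,0,0,0,0,0,8,0,0,0,0,0,0,0,0,0]'
python3 - <<'E'
from h import *
s=arm.read_state();print(s['eef_pos'],s['force'])
im,d=optics.get_image('wrist');cv2.imwrite('pics/w4.png',im[:,:,::-1])
E
```

```text
time_s: 5.02
eef_pos: [0.5663, 0.196, 0.0155]
eef_rot: [[-0.16, 0.987, 0.008], [0.987, 0.16, -0.002], [-0.003, 0.007, -1.0]]
force: [-0.8, -0.3, -0.9]
width: 0.0602
[0.56630475 0.19600411 0.01552637] [-0.83253539 -0.34607069 -0.88391951]
```

View pics/w4.png

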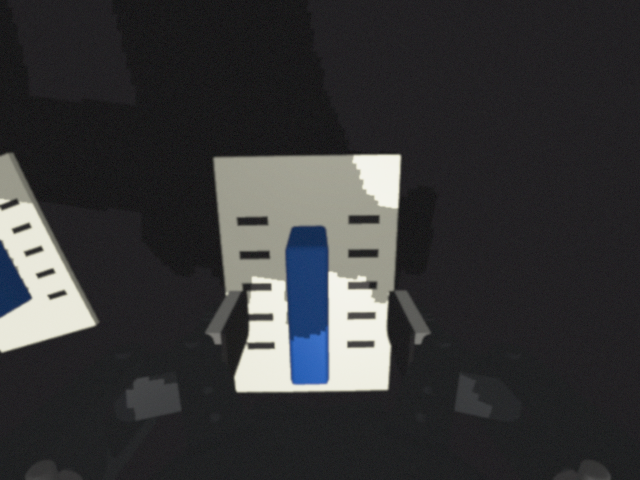

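Fingers straddle the rib (rib centre u≈307, finger centre u≈317), so I need a shift of about −4 mm in tool y. Then close.

```bash
python3 -m jog '[3,-4,3,0.008,0.003,-0.005,0,0,5,0,0,0]'; python3 -m jog '[0,0,0,0,0,0,0,0,0,0,0,0,0,0,0,0,0,0,0,0,0,0,0,0,0,0,0,0,0,0]' 5 90
```

```text
time_s: 5.23
eef_pos: [0.5645, 0.1987, 0.0116]
eef_rot: [[-0.165, 0.986, 0.006], [0.986, 0.165, 0.002], [0.001, 0.006, -1.0]]
force: [-0.5, -0.1, -0.2]
width: 0.0601
time_s: 5.65
eef_pos: [0.5651, 0.1989, 0.0136]
eef_rot: [[-0.165, 0.986, 0.008], [0.986, 0.165, 0.003], [0.002, 0.008, -1.0]]
force: [0.5, -0.1, -1.7]
width: 0.014
```

```bash
python3 -m jog '[0,0,-20,0,0,0,0,0,-30,0,0,0,0,0,-38,0,0,0,0,0,-38,0,0,0,0,0,0,0,0,0]'
python3 - <<'E'
from h import *
im,d=optics.get_image('wrist');cv2.imwrite('pics/w5.png',im[:,:,::-1])
im,d=optics.get_image('side');cv2.imwrite('pics/s5.png',cv2.resize(im[60:260,180:420,::-1],(720,600)))
E
```

```text
time_s: 6.07
eef_pos: [0.5617, 0.1979, 0.1402]
eef_rot: [[-0.165, 0.986, -0.002], [0.986, 0.165, -0.0], [0.0, -0.002, -1.0]]
force: [1.1, 0.6, -0.7]
width: 0.0146
```

View pics/w5.png

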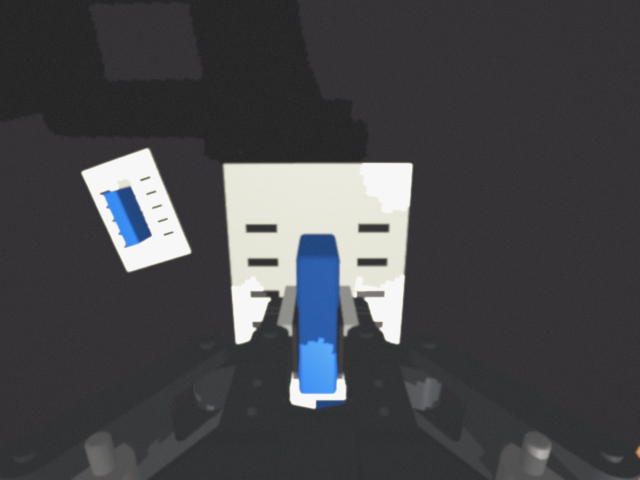

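View pics/s5.png

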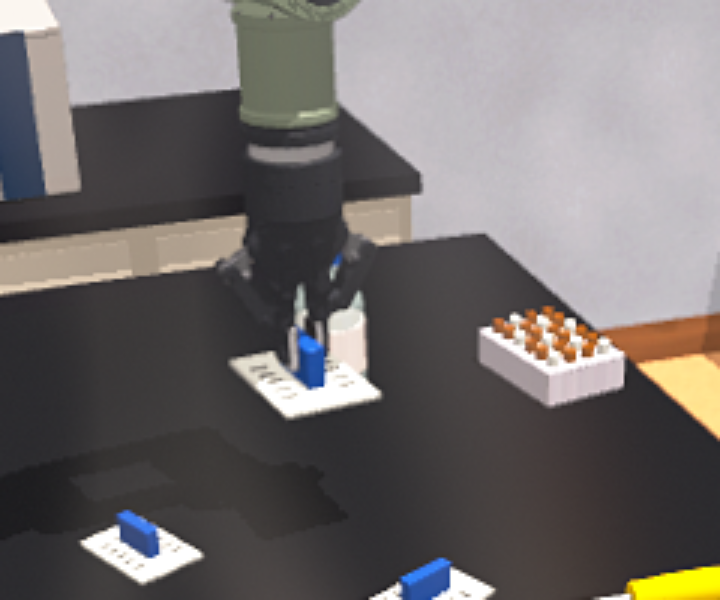

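The cover hangs flat in the jaws (plate top edge v≈163, rib u≈318). I'll measure its pose in the tool frame.

```bash
cat > inhand.py <<'E'
from h import *
def go():
    im,d=optics.get_image('wrist')
    P=cloud('wrist',d,(np.zeros(3),np.eye(3)))  # tool coords
    hsv=cv2.cvtColor(im,cv2.COLOR_RGB2HSV)
    m=(hsv[...,1]<80)&(hsv[...,2]>110)&(P[...,2]<.04)&(P[...,2]>-.03)&(abs(P[...,1])<.06)
    m[345:]=0
    m=cv2.morphologyEx(m.astype(np.uint8),cv2.MORPH_OPEN,np.ones((5,5)))
    k,l,st,c=cv2.connectedComponentsWithStats(m);M=l==1+np.argmax(st[1:,4])
    Q=P[M];x0=np.percentile(Q[:,0],99.7)
    A=np.c_[Q[:,:2],np.ones(len(Q))];c,*_=np.linalg.lstsq(A,Q[:,2],rcond=None)
    print('plate top z=a x+b y+c',c.round(4),'std',(Q[:,2]-A@c).std().round(4))
    # side edges per row
    L=[];R=[]
    for v in range(180,270,5):
        u=np.where(M[v])[0]
        if len(u)>80: L.append(P[v,u[0],:2]);R.append(P[v,u[-1],:2])
    L=np.array(L);R=np.array(R)
    fl=np.polyfit(L[:,0],L[:,1],1);fr=np.polyfit(R[:,0],R[:,1],1)
    print('L',fl.round(4),'R',fr.round(4),'width',(R[:,1]-L[:,1]).mean().round(4))
    T=[]
    for u in range(235,400,5):
        v=np.where(M[:,u])[0]; T.append(P[v[0],u,:2])
    T=np.array(T);ft=np.polyfit(T[:,1],T[:,0],1);print('front edge x=',ft.round(4))
    print('mid y at x=.03', ((np.polyval(fl,.03)+np.polyval(fr,.03))/2).round(4))
    b=(hsv[...,0]>100)&(hsv[...,0]<125)&(hsv[...,1]>140)&(P[...,2]<-.01)&(P[...,2]>-.04)&(abs(P[...,1])<.015)
    Q=P[b];print('rib',np.percentile(Q,[1,50,99],0).round(4).tolist())
    return im
if __name__=='__main__': go()
E
python3 inhand.py
```

```text
plate top z=a x+b y+c [0.0465 0.0033 0.0071] std 0.0054
L [-0.0068 -0.0398] R [-0.0081  0.0401] width 0.0798
front edge x= [-0.001  0.06 ]
mid y at x=.03 -0.0001
rib [[-0.0273, -0.0074, -0.026], [0.0062, -0.0003, -0.0244], [0.0301, 0.0071, -0.0123]]
```

In-hand pose is excellent: the cover centre is on the TCP axis, underside about 13 mm below the TCP. Moving to above the bay.

```bash
python3 -m jog '[-34,-10,-8,0,0,0,-34,-10,-8,0,0,0,-34,-10,0,0,0,0,-34,-10,0,0,0,0,-34,-10,0,0,0,0,-34,-10,0,0,0,0,-34,-10,0,0,0,0,-34,-10,0,0,0,0,-34,-10,0,0,0,0]'
python3 -m jog '[0,0,0,0,0,0.03,0,0,0,0,0,0]'
```

```text
time_s: 6.97
eef_pos: [0.5084, -0.1255, 0.1314]
eef_rot: [[-0.179, 0.983, -0.051], [0.984, 0.179, -0.002], [0.007, -0.051, -0.999]]
force: [0.7, -1.0, -1.2]
width: 0.0145
time_s: 7.13
eef_pos: [0.5046, -0.1319, 0.127]
eef_rot: [[-0.14, 0.988, -0.06], [0.99, 0.14, -0.002], [0.006, -0.06, -0.998]]
force: [0.3, -0.3, -1.1]
width: 0.0144
```

```bash
python3 -m jog '[-20,4,-15,-0.06,0,0.02,-16,3,-10,0,0,0.02,0,0,0,0,0,0]'
```

```text
time_s: 7.38
eef_pos: [0.5141, -0.166, 0.1455]
eef_rot: [[-0.102, 0.995, -0.011], [0.995, 0.102, 0.011], [0.012, -0.01, -1.0]]
force: [1.2, -0.2, -1.6]
width: 0.0143
```

```bash
python3 -m jog '[-3,2,0,-0.01,-0.012,0,0,0,0,0,0,0]'; python3 - <<'E'
from inhand import *
im=go();cv2.imwrite('pics/w6.png',im[:,:,::-1])
s=arm.read_state();print(s['eef_pos'],s['eef_rot'])
im,d=optics.get_image('side');cv2.imwrite('pics/s6.png',cv2.resize(im[190:370,220:420,::-1],(660,594)))
E
```

```text
time_s: 7.55
eef_pos: [0.5152, -0.1674, 0.1428]
eef_rot: [[-0.103, 0.995, -0.004], [0.995, 0.103, 0.001], [0.001, -0.004, -1.0]]
force: [0.3, 0.3, -1.8]
width: 0.0143
plate top z=a x+b y+c [0.0111 0.0028 0.0089] std 0.0025
L [-0.0038 -0.0399] R [-0.0096  0.04  ] width 0.0797
front edge x= [-0.0029  0.06  ]
mid y at x=.03 -0.0001
rib [[-0.0271, -0.0073, -0.0261], [0.0063, -0.0002, -0.0245], [0.0301, 0.0072, -0.0122]]
[ 0.51467022 -0.16683729  0.14249125] [[-0.10357573  0.99460536 -0.00567923]
 [ 0.99461797  0.10358902  0.00209761]
 [ 0.0026746  -0.0054314  -0.99998167]]
```

View pics/w6.png

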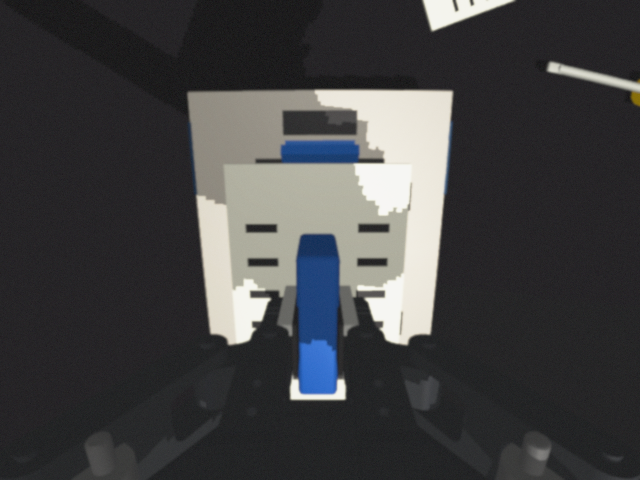

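View pics/s6.png

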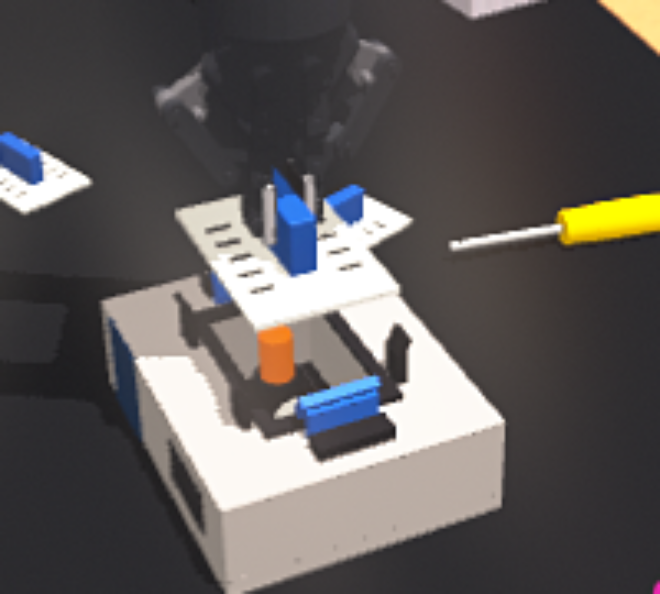

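```bash
python3 -m jog '[-2,1,14,-0.005,-0.002,0,0,0,14,0,0,0,0,0,0,0,0,0]'
```

```text
time_s: 7.9
eef_pos: [0.5157, -0.1657, 0.1132]
eef_rot: [[-0.108, 0.994, -0.001], [0.994, 0.108, 0.001], [0.001, -0.001, -1.0]]
force: [-0.2, 0.3, -1.1]
width: 0.014
```

```bash
python3 -m jog '[-3.5,0.7,2,0,0,0.01,0,0,6,0,0,0]'
```

```text
time_s: 8.07
eef_pos: [0.5173, -0.168, 0.1054]
eef_rot: [[-0.1, 0.995, -0.001], [0.995, 0.1, 0.001], [0.001, -0.001, -1.0]]
force: [0.3, 0.5, -1.3]
width: 0.0142
```

```bash
python3 -m jog '[-0.6,-0.7,5,0,0,0,0,-0.5,5,0,0,0]'
```

```text
time_s: 8.23
eef_pos: [0.5167, -0.1685, 0.0952]
eef_rot: [[-0.101, 0.995, 0.0], [0.995, 0.101, 0.001], [0.001, 0.0, -1.0]]
force: [0.1, -0.8, -2.0]
width: 0.0146
```

Dead on target: no side load and in between the posts. Now pressing through the clips.

```bash
python3 -m jog '[0,0,4,0,0,0,0,0,4,0,0,0]'; python3 -m jog '[0,0,4,0,0,0]'; python3 -m jog '[0,0,3,0,0,0]'
```

```text
time_s: 8.4
eef_pos: [0.5172, -0.1687, 0.0875]
eef_rot: [[-0.101, 0.995, 0.002], [0.995, 0.101, 0.001], [0.0, 0.002, -1.0]]
force: [-1.0, 0.3, 9.2]
width: 0.0145
time_s: 8.48
eef_pos: [0.518, -0.1689, 0.0846]
eef_rot: [[-0.101, 0.995, 0.004], [0.995, 0.101, -0.0], [-0.0, 0.004, -1.0]]
force: [-2.5, 2.5, 7.6]
width: 0.0145
time_s: 8.57
eef_pos: [0.5183, -0.1688, 0.0822]
eef_rot: [[-0.101, 0.995, 0.005], [0.995, 0.101, 0.0], [-0.001, 0.005, -1.0]]
force: [-1.2, 0.9, 1.8]
width: 0.0144
```

```bash
python3 -m jog '[0,-1,2.5,0.005,0,0,0,-0.5,2,0,0,0]'; python3 -m jog '[0,0,1.5,0,0,0]'
```

```text
time_s: 8.73
eef_pos: [0.5167, -0.1686, 0.0772]
eef_rot: [[-0.1, 0.995, -0.0], [0.995, 0.1, 0.0], [0.0, -0.0, -1.0]]
force: [-4.4, 2.1, 27.5]
width: 0.0144
time_s: 8.82
eef_pos: [0.5167, -0.1686, 0.0772]
eef_rot: [[-0.1, 0.995, 0.0], [0.995, 0.1, 0.0], [0.0, 0.0, -1.0]]
force: [-6.1, 2.9, 23.7]
width: 0.0142
```

```bash
python3 -m jog '[0,0,1,0,0,0,0,0,1,0,0,0]'; python3 - <<'E'
from h import *
for n in('side','wrist','scene','scene','scene'):
    im,d=optics.get_image(n)
    if n=='side':cv2.imwrite('pics/s7.png',cv2.resize(im[220:370,230:400,::-1],(680,600)))
    if n=='wrist':cv2.imwrite('pics/w7.png',im[:,:,::-1])
    s=arm.read_state();print(s['time_s'],s['force'].round(1),s['eef_pos'].round(4))
E
```

```text
time_s: 8.98
eef_pos: [0.5167, -0.1686, 0.0773]
eef_rot: [[-0.1, 0.995, 0.001], [0.995, 0.1, -0.0], [-0.0, 0.001, -1.0]]
force: [-2.9, 2.2, 6.9]
width: 0.0143
9.0333 [-2.3  1.8  7.9] [ 0.5167 -0.1686  0.0773]
9.0833 [-2.2  1.8  7. ] [ 0.5167 -0.1686  0.0773]
9.1333 [-2.8  1.9  7.9] [ 0.5167 -0.1686  0.0773]
9.1833 [-2.3  1.9  7.6] [ 0.5167 -0.1686  0.0773]
9.2333 [-2.   1.8  8. ] [ 0.5167 -0.1686  0.0773]
```

View pics/s7.png

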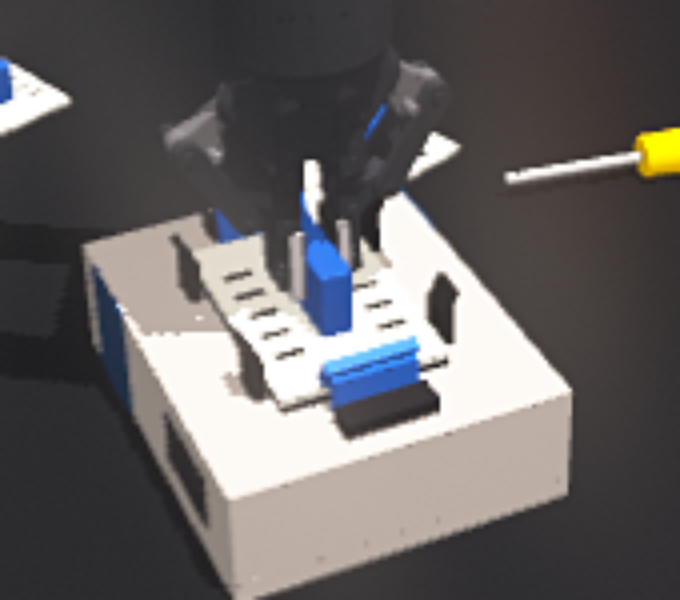

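View pics/w7.png

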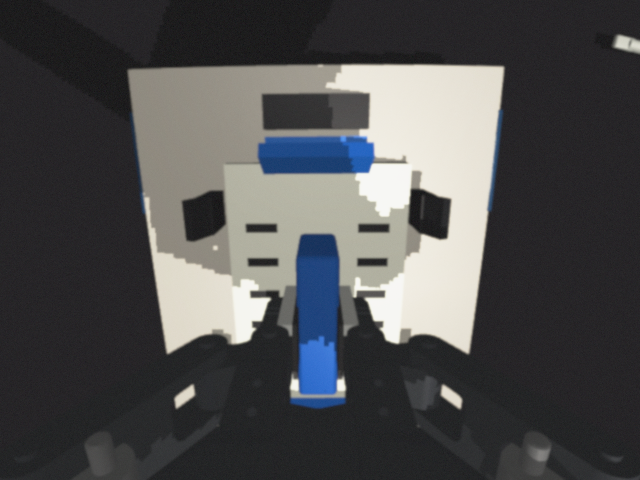

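Both views show the cover flat on its seat between the posts, with clip A (315,155 wrist) and clip B (370,365 side crop) over its edges. The held push is about 8 N, so I'll raise it to about 12 N.

```bash
python3 -m jog '[0,0,1.6,0,0,0,0,0,1.6,0,0,0]'; python3 - <<'E'
from h import *
for i in range(8):
    im,d=optics.get_image('side')
    s=arm.read_state();print(s['time_s'],s['force'].round(1),s['eef_pos'].round(4))
E
```

```text
time_s: 9.4
eef_pos: [0.5167, -0.1686, 0.0772]
eef_rot: [[-0.1, 0.995, 0.002], [0.995, 0.1, -0.0], [-0.0, 0.002, -1.0]]
force: [-3.3, 1.7, 11.4]
width: 0.0142
9.45 [-4.4  1.7 12.3] [ 0.5167 -0.1686  0.0773]
9.5 [-3.8  0.8 12.5] [ 0.5167 -0.1686  0.0773]
9.55 [-3.3  1.  12.2] [ 0.5167 -0.1686  0.0772]
9.6 [-3.   1.8 11.8] [ 0.5167 -0.1686  0.0772]
9.65 [-3.3  1.9 11.9] [ 0.5167 -0.1686  0.0773]
9.7 [-3.2  1.6 10.7] [ 0.5167 -0.1686  0.0773]
9.75 [-4.8  2.6 11.7] [ 0.5167 -0.1686  0.0772]
9.8 [-4.3  2.3 10.1] [ 0.5167 -0.1686  0.0772]
```

```bash
python3 -c "
from rig import arm
print(arm.hand_in())"
```

```text
the job is handed in; nothing more can be done
None
```

I pushed the plunger to its stop, snapped the largest white cover home under both clips, and handed the job in at about 9.8 s while still pressing. The hand-in gives no verdict.

- **Plunger:** the fingertip was at z ≈ 0.051, about 10 mm of travel. It was held there for about 0.5 s with 6–17 N on it. The first push peaked briefly at 38.6 N, at the fingertip.
- **Cover:** pressing force rose to about 9 N, fell to about 2 N as the clips passed, then rose to 27 N when the cover met the seat. The TCP stopped at z ≈ 0.077 over the measured bay centre, which matches the underside at seat level.
- **Last pictures:** the side and wrist views showed the cover flat between the posts, with both clips over its edges.
- **Final push:** the held push read 10–12.5 N over the last 0.4 s. The last reading was 10.1 N, a little low but within the noise, and there was a side load of about 4–5 N.
- **Not checked directly:** I could not read the clip or plunger travel, only infer it from position, force and pictures. I did not re-measure the bottle, jar and screwdriver, but the arm never went near them.

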